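# Refit the return spring on the mould press's spring rod

## Task

Pick up the loose coil spring and thread it, turned-in end down, over the upright rod of the spring post, twisting it a little either way whenever its turned-in end snags on one of the rod's two notched collars, until it stands fully home on the post's base, upright and unsqueezed; then let go. Press only lightly - never squash the coils solid or force the spring against the post - and leave the plaster dome, plaster mould block, jar and cup where they stand.

Things in the scene. Friction and masses are not known exactly. Their poses are not given: they have to be found in the camera images.
- spring_mid (a point): Loose bare-steel compression spring, standing: outside diameter 44 mm, 70 mm tall, bore 38, 0.10-0.16 kg. Point on its axis, half-way up; z up. Grip its upper 40 mm. At its lower end the wire (3 mm) is turned inwards: a straight level tail in the plane of the bottom turn, on the spring's own -x side, reaching in to 10.5 mm from the axis; it must pass the collars' notches.
- spring_top (a point): Centre of the same spring's top end, 70 mm above its lower end; same axes. Pressed, the spring shortens by its lower end moving up: it yields from about 1.2 N on, at 0.6 N per mm, and goes solid after 16 mm (about 11 N).
- post_seat (a point): Spring post, fixed: dark steel base 120 x 120 x 12 mm with an upright steel rod of 16 mm diameter, its tapered end 66 mm above this point. Point on the rod's axis at the base's top, where the spring's lower end must rest. z up; -x is the post's front, marked by a small rib on the base.
- collar_up_top (a point): Centre of the top of the upper pale metal collar on the rod: 30 mm diameter, 10 mm thick, top 58 mm above the seat. It has one through notch, 6.5 mm wide from rim to rod. Axes are the post's, not the notch's: the notch is turned from the post's front (-x) by an unknown 0 to 0.7 rad either way. Feel for it by twisting the spring under light pressure: the push back falls away when the tail drops in.
- collar_low_top (a point): Centre of the top of the lower collar, alike, top 32 mm above the seat (16 mm gap below the upper one). Its notch is likewise turned from the post's front by its own unknown angle of up to 0.7 rad either way. Both collars stay put; in the gap and below the lower collar the spring turns freely.
- dome (a point): Bystander: plaster dome 110 mm across, 46 mm tall; its centre.
- mould (a point): Bystander: plaster mould block 60 x 85 x 45 mm; its centre.
- jar (a point): Bystander: closed amber glass jar, 56 mm diameter, 75 mm tall; its centre.
- cup (a point): Bystander: white handleless cup, 72 mm rim diameter, 70 mm tall; its centre.
Not all that is in view belongs to the job. Leave any pink look-alike of the part that bears spring_mid alone.

How it is judged:
By the outcome, as a careful person would: the job done as asked, in the order asked, and still so for the second after the job is handed in, with the robot touching nothing.
It also fails if it takes over 72 s, if anything falls off the work surface, if the arm or the gripper's body presses on something with over 40 N, if the wrist force passes 120 N, or if a joint passes its speed limit or range.

## Robot

A 6-joint arm with a two-finger parallel gripper is mounted at the origin on the work surface. World frame = base frame: x ahead of the robot, y to its left, z up, the work surface at z = 0. Lengths are in mm, angles in degrees, forces in N, time in s.
With the tool pointing down it reaches from about 300 to 850 mm from the base axis. Payload 4.2 kg.
Tool frame: the origin (TCP) lies on the centre line of the jaws, within the pads' length; the fingertips stand 14 mm ahead of it and the grasp point (between the pads) lies 5 mm behind it; x points along the fingers, y is the direction in which the jaws open and shut, and the axes are right-handed (so a half turn about x gives the same grasp; the last joint's range is limited). The gripper opens to 91 mm and grips with 3 to 60 N. Pads are 32 mm wide; open, the fingers measure 118 mm over their backs; the gripper's body (76 mm by 178 mm) begins 60 mm behind the grasp point.
Start: joints at [66.75, 18.312, 89.639, -0, 72.044, -1.146], TCP at [216.377, 532.754, 193.076] pointing down, gripper open.
Joint ranges: [-177.97, 177.97], [-48.28, 115.42], [12.27, 149.76], [-77.06, 257.06], [2.81, 150.46], [-146.56, 146.56]. Speed limits (degrees/s): [147.25, 147.25, 180, 180, 180, 180].

## Interface

Orientations are given as [roll, pitch, yaw] about the fixed x, y, z axes, in that order (R = Rz(yaw) Ry(pitch) Rx(roll)).
In Python, from workcell import readout, optics, env gives the robot as it stands.
- The arm moves only by the shell command python3 -m creep 'ROWS' [OPENING] [FORCE]. ROWS is JSON, a list of rows, each an object with "translation": the shift along the world's x, y, z in cm, a list of three; "delta_rot": the turn, a rotation vector about the world's x, y, z in rad, a list of three. In form: [{"translation": [dx, dy, dz], "delta_rot": [rx, ry, rz]}, ...]. A call has 1 to 5 rows; each row shifts and turns the commanded pose from where the row before left it; what a row does not reach is not made up. A row lasts 1/12 s, in which the tool goes at most 41.7 mm and 7.16 degrees, less where a joint would pass 70% of its speed; a pose out of reach is approached as far as the arm can. A call with a gripper value outside its range is refused whole. OPENING is the gripper's target within -1 to 1 (fully open at 1, half-way at 0, shut at -1), set as the call begins (- or left out, the last holds). The fingers move at their own pace and stop on an object; FORCE is the grip in N (left out, the last holds). Time passes only in rows, so rows that do not move let the fingers close. It gives the time, the measured TCP pose, the force and the opening at its end, in the units of the state.
- readout.state(): the state, without advancing time (a new reading comes with each control period).
- optics.grab_frame(name): name is "scene" or "top" or "wrist"; returns (picture, depth): 420x560x3 uint8, red, green, blue; 420x560 float32, mm along the optical axis (not along the pixel's ray), 0 where there is no reading.
- optics.camera_params(name): a dict with "mtx" (3x3 intrinsics, pixels), "k1" (the pictures are not rectified: a ray, as slopes to the right and down, at radius r is drawn at 1 + k1 r^2 times it, then the intrinsics apply), "R" (3x3) and "t" (3): a world point X has camera coordinates R X + t. Camera axes: x right, y down, z forward; pixel columns grow to the right and rows downward; lengths in mm; the calibration is good to about 2 mm. A picture is of the moment at which its call begins: read the wrist's pose just before it. camera_params takes no time and is no camera call; for the wrist camera it gives the pose at the moment of the call.
- env.job_done(): hands the job in, once; it reports no verdict.
The state is a dict: "time_s": time; "qpos": joint angles; "qvel": joint speeds; "effort": joint torques, N m; "ee_pos": TCP position; "ee_rot": TCP orientation; "force": force on the tool from outside, world axes, zero at the start; "torque": the same for the moment, N m; "gripper_width": finger opening in mm.
Only numpy, scipy, OpenCV 4.12 (cv2) and the standard library are available. Lean on these libraries where they do the work, as an engineer would, in place of code of your own. Each camera call takes 0.05 s, during which the arm holds its last target.

## Working session

There is one attempt and no reset: what is moved stays moved. The work goes in short steps, Python scripts to look and compute and a shell command to move; the robot and the scene stay as the last step left them, time stands still between calls to the robot, and variables do not carry over. Pictures are saved under pics/ and viewed, and the job is handed in when it is done.

```bash
ls; mkdir -p pics
python3 - <<'E'
from workcell import readout, optics, env
import cv2,numpy as np
print(readout.state())
for n in ("scene","top"):
    p,d=optics.grab_frame(n); cv2.imwrite(f"pics/{n}0.png",p[:,:,::-1]); np.savez(f"pics/{n}0.npz",p=p,d=d)
    print(n,optics.camera_params(n))
E
```

```text
pics
{'time_s': 0.0, 'qpos': array([ 6.67489273e+01,  1.83513214e+01,  8.97076361e+01,  6.72301536e-04,
        7.20443335e+01, -1.14414771e+00]), 'qvel': array([-0.08992574, -0.06550042,  0.09001784, -0.01541819, -0.0249769 ,
        0.00308214]), 'effort': array([ 2.47119504e-03, -4.12459588e+01, -2.31973404e+01,  7.31078745e-02,
        4.56792733e-02, -1.37426664e-04]), 'ee_pos': array([216.15227113, 532.22369544, 192.21519795]), 'ee_rot': array([ -91.4986997 ,   89.89670705, -113.60583255]), 'force': array([-1.02493453, -0.87186148, -0.78778176]), 'torque': array([ 0.03248584,  0.00247475, -0.00422743]), 'gripper_width': 91.3013476815631}
scene {'mtx': array([[428.67455789,   0.        , 283.57324826],
       [  0.        , 428.67455789, 207.44245439],
       [  0.        ,   0.        ,   1.        ]]), 'k1': -0.02315793606616153, 'R': array([[-0.71712168,  0.6968852 , -0.0093552 ],
       [ 0.58279925,  0.59225357, -0.55639981],
       [-0.38220614, -0.40445857, -0.83086204]]), 't': array([ 414.08993975, -293.56244399, 1468.68985831])}
top {'mtx': array([[431.44631228,   0.        , 282.53970003],
       [  0.        , 431.44631228, 213.45733251],
       [  0.        ,   0.        ,   1.        ]]), 'k1': -0.03675696608586789, 'R': array([[-0.0176419 , -0.99984155,  0.00237387],
       [-0.99134045,  0.0171828 , -0.13018779],
       [ 0.13012638, -0.00465007, -0.99148651]]), 't': array([  23.21215885,  581.84622768, 1036.56623061])}
```

View pics/scene0.png

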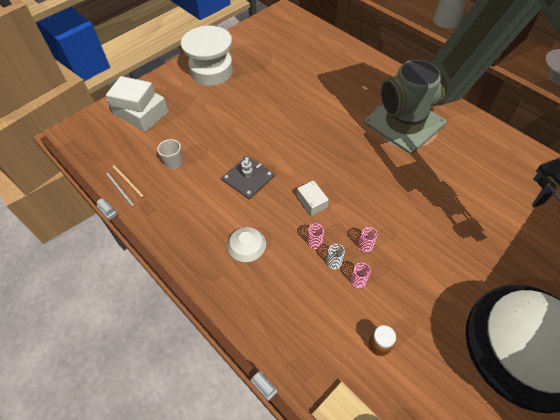

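View pics/top0.png

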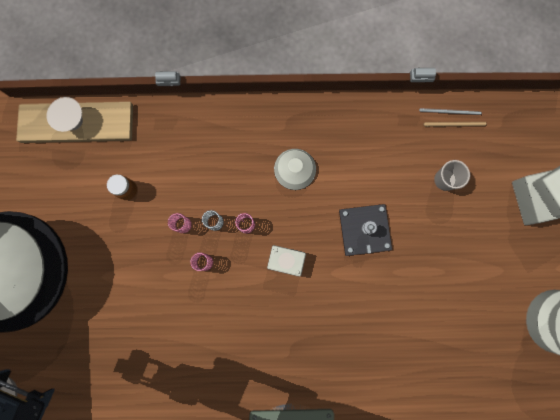

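```bash
cat > h.py <<'E'
from workcell import readout, optics, env
import cv2,numpy as np
def undist(cp,u,v):
    K=cp['mtx'];x=(np.asarray(u,float)-K[0,2])/K[0,0];y=(np.asarray(v,float)-K[1,2])/K[1,1]
    a,b=x.copy(),y.copy()
    for _ in range(8):
        f=1+cp['k1']*(a*a+b*b);a,b=x/f,y/f
    return a,b
def cloud(cp,d):
    v,u=np.mgrid[0:d.shape[0],0:d.shape[1]]
    a,b=undist(cp,u,v)
    C=np.stack([a*d,b*d,d],-1)
    return (C-cp['t'])@cp['R']
def onz(cp,u,v,z):
    a,b=undist(cp,u,v);r=np.stack([a,b,np.ones_like(a)],-1)@cp['R'];o=-cp['R'].T@cp['t']
    return o+r*((z-o[2])/r[...,2])[...,None]
def proj(cp,X):
    c=np.asarray(X)@cp['R'].T+cp['t'];a,b=c[...,0]/c[...,2],c[...,1]/c[...,2]
    f=1+cp['k1']*(a*a+b*b);K=cp['mtx'];return np.stack([K[0,0]*a*f+K[0,2],K[1,1]*b*f+K[1,2]],-1)
E
python3 - <<'E'
from h import *
z=np.load('pics/top0.npz');cp=optics.camera_params('top');P=cloud(cp,z['d'])
z2=np.load('pics/scene0.npz');
def crop(im,u0,v0,u1,v1,s):return cv2.resize(im[v0:v1,u0:u1,::-1],None,fx=s,fy=s,interpolation=cv2.INTER_CUBIC)
a=crop(z['p'],150,190,290,290,5);cv2.imwrite('pics/c1.png',a)
cv2.imwrite('pics/c2.png',crop(z['p'],330,195,400,260,8))
cv2.imwrite('pics/c3.png',crop(z2['p'],290,170,390,300,4))
cv2.imwrite('pics/c4.png',crop(z2['p'],210,140,285,205,8))
for n,(u,v) in dict(g=(212,221),p1=(180,223),p2=(245,224),p3=(202,262)).items():
    s=P[v-16:v+17,u-16:u+17].reshape(-1,3);t=s[(s[:,2]>62)&(s[:,2]<80)];print(n,len(t),t.min(0),t.max(0),(t.min(0)+t.max(0))/2)
for n,(u,v) in dict(mould=(287,261),dome=(295,168),rod=(370,228),base=(350,240),jar=(118,185),cup=(453,175)).items():
    print(n,P[v-1:v+2,u-1:u+2].reshape(-1,3).mean(0))
E
```

```text
g 69 [547.87559935 167.00831206  63.42095087] [589.82182257 208.53689109  72.8807244 ] [568.84871096 187.77260158  68.15083763]
p1 73 [541.92288713 249.22434478  62.27838423] [583.95501096 291.43066858  72.8870633 ] [562.93894904 270.32750668  67.58272376]
p2 70 [539.58620311  87.08570828  62.684988  ] [581.14435285 128.71047033  72.78704368] [560.36527798 107.8980893   67.73601584]
p3 75 [445.68703755 194.08812183  62.57063012] [486.33910219 237.39274524  73.33282174] [466.01306987 215.74043353  67.95172593]
mould [464.07995294   4.24131874  44.41654174]
dome [695.54007503 -20.20379298  45.98017863]
rod [ 538.35875716 -195.60103658   76.48169323]
base [ 514.78069346 -156.85969905   11.90518793]
jar [654.15004876 412.77594703  75.14706742]
cup [ 680.26057024 -434.94196952    4.94195945]
```

View pics/c1.png

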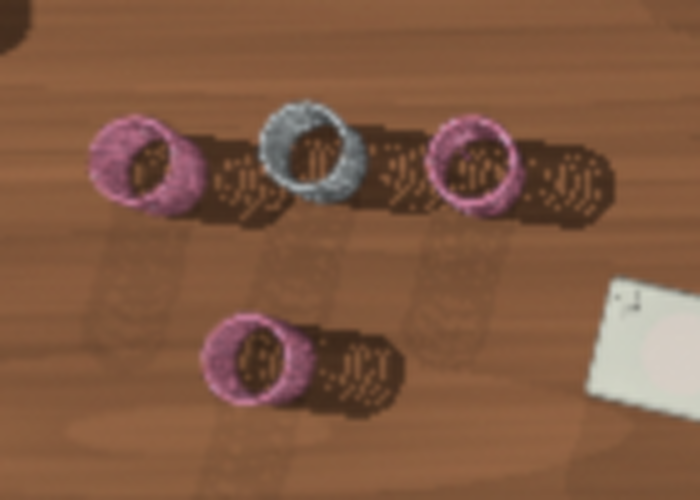

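View pics/c2.png

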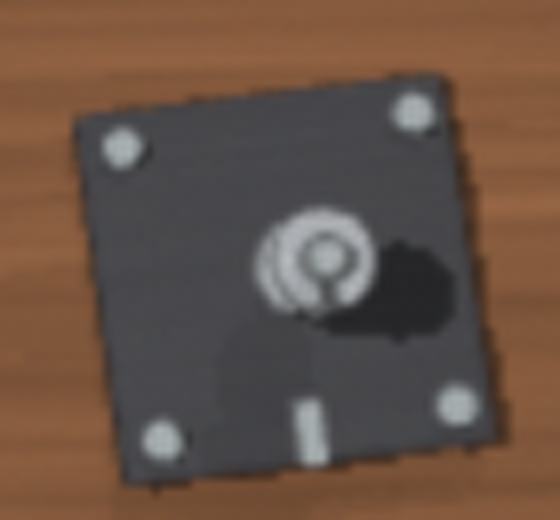

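View pics/c4.png

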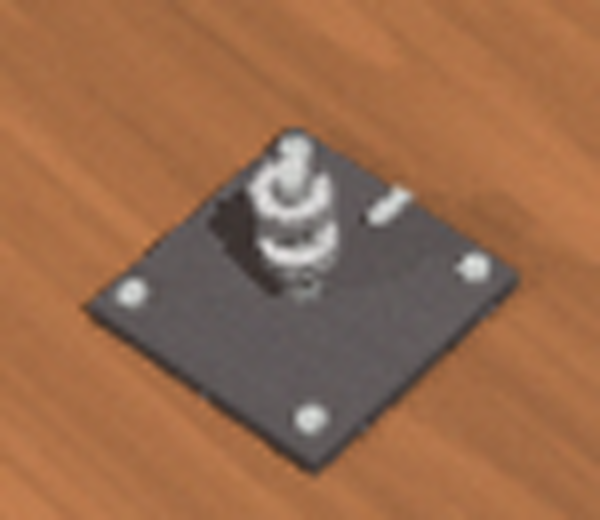

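View pics/c3.png

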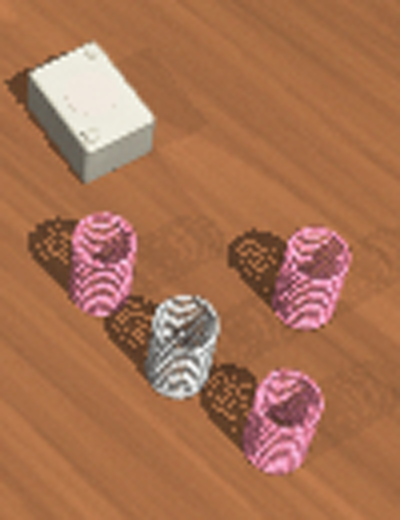

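The steel-grey spring at top-view (212,221) fits "bare-steel". Pink look-alikes are at (180,223), (245,224) and (202,262). The upper collar notch is visible in the post crop, near (328,295) of that crop.

Run:
```python
from h import *
from scipy.spatial.transform import Rotation as Ro
s=readout.state();R=Ro.from_euler('xyz',s['ee_rot'],degrees=True).as_matrix();print(R.round(3))
c=optics.camera_params('wrist');print(c)
o=-c['R'].T@c['t'];print(o, R.T@(o-s['ee_pos']), (c['R']@R).round(3))
# post base from top: corners crop/8+offset
cp=optics.camera_params('top')
cr=np.array([[78,118],[440,75],[503,437],[128,485]])/8+[330,195]-.5
W=onz(cp,cr[:,0],cr[:,1],12.);print(W,W.mean(0))
top=onz(cp,np.array([325/8+329.5]),np.array([258/8+194.5]),78.);print('rodtop',top)
rib=onz(cp,np.array([305,320])/8+329.5,np.array([402,462])/8+194.5,14.);print('rib',rib)
n=onz(cp,np.array([328,320])/8+329.5,np.array([295,262])/8+194.5,70.);print('notch,collar',n)
```

```text
[[-0.001  0.376  0.926]
 [-0.001  0.926 -0.376]
 [-1.    -0.002 -0.   ]]
{'mtx': array([[319.48983186,   0.        , 280.12071252],
       [  0.        , 319.48983186, 209.81203299],
       [  0.        ,   0.        ,   1.        ]]), 'k1': -0.061768169620117296, 'R': array([[ 0.37603119,  0.92660618, -0.0012348 ],
       [ 0.90078336, -0.36523882,  0.23492541],
       [ 0.21723234, -0.08945157, -0.97201262]]), 't': array([-574.55004728,  -27.35765804,  389.29562508])}
[156.12446047 557.21265113 384.11781559] [-1.91791639e+02  1.78781668e-01 -6.50296804e+01] [[-0.     1.    -0.   ]
 [-0.235  0.     0.972]
 [ 0.972  0.     0.235]]
[[ 593.91291854 -132.27476477   12.        ]
 [ 605.83566337 -249.08694608   12.        ]
 [ 489.67809494 -263.56438654   12.        ]
 [ 476.80316207 -144.0532298    12.        ]] [ 541.55745973 -197.2448318    12.        ]
rodtop [[ 541.21456411 -195.71655431   78.        ]]
rib [[ 501.81220811 -200.73446587   14.        ]
 [ 482.82433297 -204.68204183   14.        ]]
notch,collar [[ 530.78962059 -197.8025519    70.        ]
 [ 540.80292274 -195.81958165   70.        ]]
```

```bash
R='{"translation":[2.4,-2.8,-0.5],"delta_rot":[0,0,-0.08]}'; 
python3 -m creep '[{"translation":[2.4,-2.8,-0.5],"delta_rot":[0,0,-0.08]},{"translation":[2.4,-2.8,-0.5],"delta_rot":[0,0,-0.08]},{"translation":[2.4,-2.8,-0.5],"delta_rot":[0,0,-0.08]},{"translation":[2.4,-2.8,-0.5],"delta_rot":[0,0,-0.08]},{"translation":[2.4,-2.8,-0.5],"delta_rot":[0,0,-0.08]}]' 1
python3 -m creep '[{"translation":[2.4,-2.8,-0.5],"delta_rot":[0,0,-0.08]},{"translation":[2.4,-2.8,-0.5],"delta_rot":[0,0,-0.08]},{"translation":[2.4,-2.8,-0.5],"delta_rot":[0,0,-0.08]},{"translation":[2.4,-2.8,-0.5],"delta_rot":[0,0,-0.08]},{"translation":[2.4,-2.8,-0.5],"delta_rot":[0,0,-0.08]}]'
```

```text
time_s: 0.52
ee_pos: [336.9, 391.2, 167.5]
ee_rot: [-80.8, 90.0, -126.0]
force: [0.4, 0.6, 0.2]
gripper_width: 91.1
time_s: 0.93
ee_pos: [457.0, 251.0, 142.6]
ee_rot: [-89.5, 90.0, -157.6]
force: [0.7, 1.3, -0.0]
gripper_width: 91.1
```

```bash
python3 -m creep '[{"translation":[2.4,-2.7,-0.6],"delta_rot":[0,0,-0.08]},{"translation":[2.4,-2.7,-0.6],"delta_rot":[0,0,-0.08]},{"translation":[2.3,-2.6,-0.6],"delta_rot":[0,0,-0.08]},{"translation":[2.2,-2.6,-0.6],"delta_rot":[0,0,-0.08]},{"translation":[2.0,-2.4,-0.6],"delta_rot":[0,0,-0.08]}]'
python3 -m creep '[{"translation":[0,0,0],"delta_rot":[0,0,0]},{"translation":[0,0,0],"delta_rot":[0,0,0]}]'
cat >> h.py <<'E'
def shot(n,name):
    cp=optics.camera_params(n);p,d=optics.grab_frame(n);np.savez(f'pics/{name}.npz',p=p,d=d,**cp);cv2.imwrite(f'pics/{name}.png',p[:,:,::-1]);return p,d,cp
def crop(im,u0,v0,u1,v1,s):return cv2.resize(np.ascontiguousarray(im[v0:v1,u0:u1,::-1]),None,fx=s,fy=s,interpolation=cv2.INTER_CUBIC)
E
python3 - <<'E'
from h import *
s=readout.state();print(s['ee_pos'],s['qpos'],s['force'],s['time_s'])
p,d,cp=shot('wrist','w1')
print(proj(cp,np.array([[569,188,70],[569,188,0.]])), -cp['R'].T@cp['t'])
E
```

```text
time_s: 1.35
ee_pos: [570.3, 120.9, 112.4]
ee_rot: [-62.6, 90.0, -153.7]
force: [-0.4, -0.2, -0.0]
gripper_width: 91.2
time_s: 1.52
ee_pos: [569.5, 121.4, 112.0]
ee_rot: [-84.8, 89.9, -175.8]
force: [-0.7, 0.8, 0.2]
gripper_width: 90.9
[569.45725985 121.4416121  111.98406294] [1.08981222e+01 2.25301988e+01 9.55288706e+01 1.59982066e-02
 6.20608881e+01 1.18809722e+01] [-0.68892915  0.81117869  0.21486456] 1.5167
[[276.98905985 131.65469568]
 [277.78995779 131.99033258]] [571.46031227 186.94055634 303.7926323 ]
```

View pics/w1.png

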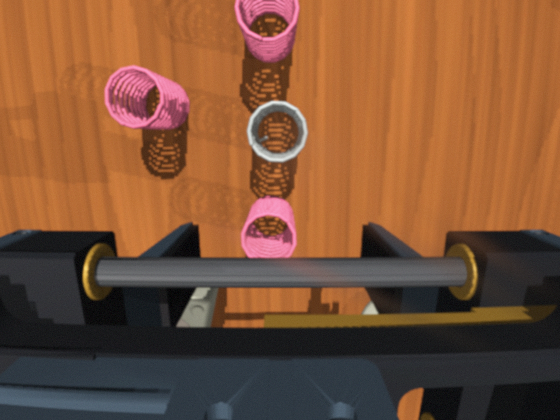

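Looking straight down the steel spring's bore at (277,132). I'll enlarge it.

Run:
```python
from h import *
z=np.load('pics/w1.npz');cp={k:z[k] for k in('mtx','k1','R','t')}
cv2.imwrite('pics/w1c.png',crop(z['p'],237,92,317,172,7))
P=cloud(cp,z['d']);s=P[95:170,240:315].reshape(-1,3);t=s[(s[:,2]>66)&(s[:,2]<78)];print(len(t),t.min(0),t.max(0),(t.min(0)+t.max(0))/2,t.mean(0))
(c,r)=cv2.minEnclosingCircle(t[:,:2].astype(np.float32));print(c,r)
print(z['d'][115:150,255:300:3].astype(int))
```

```text
729 [547.51640795 166.77775088  66.01022557] [590.68508795 209.27781518  71.53468014] [569.10074795 188.02778303  68.77245286] [568.89347651 188.75128123  68.3935218 ]
(569.3011474609375, 187.9609375) 21.84772491455078
[[223 228 253 276 292 292 291   0 291 292 291 290 285 263 231]
 [224 237 260 283 291 290 291 291 292 292 292 292 291 264 239]
 [225 244 262 290 292 291 292 291 292 290 292 292 292 270 245]
 [225 245 270 292 291 291 291 290 291 291 292 290 290 279 249]
 [237 254 277 293 292 291 291 293 292 292 292 291 291 290 256]
 [239 261 284 291 292 291 291 291 293 293 292 291 292 291 263]
 [244 269 290 292 293 293 292 292 292 291 292 292 292 292 273]
 [245 270 293 293 292 293 293 293 291 293 292 292 293 294 280]
 [245 275 294 292 293 292 293 293 292 293 292 292 292 292 286]
 [246 278 293 293 292 293 293 292 292 293 293 293 291 293 292]
 [253 278 293 294 293 293 294 294 292 292 293 292 294 293 293]
 [254 285 293 293 293 294 293 292 294 293 293 293 293 295 293]
 [255 286 294 293 293 294 293 294 292 294 293 294 292 293 291]
 [255 285 294 294 293 293 294 294 293 295 292 294 294 294 293]
[... 624 characters left out ...]
7 296]
 [256 286 293 293 293 296 295 296 296 295 296 296 296 295 296]
 [248 280 293   0 297 294 295 296 296 297 295 297 295 295 296]
 [249 281 293 295 296 296 295 296 298 295 296 296 296 297 292]
 [247 272 294 296 295 296 296 297 298 296 296 296 296 297 291]
 [247 272 297 296 297 297 296 296 298 297 297 297 297 297 285]
 [240 265 294 297 298 297 297 297 298 298 297 296 299 296 269]
 [232 250 280 298 298 297 297 297 298 298 297 297 297 292 260]
 [232 247 273 299 297 299 298 298 296 298 297 298 297 278 254]
 [232 241 266 295 298 297 297 297 298 297 297 298 298 271 245]
 [232 233 256 288 298 298 298 298 297 298 296 298 295 264 238]
 [232 232 250 274 296 299 298 298   0 299 299 297 285 254 232]]
```

View pics/w1c.png

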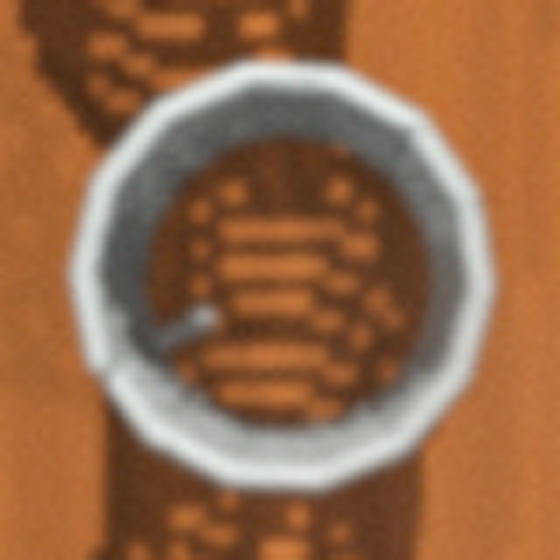

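The tail shows in the crop from about (165,340) to its tip at (208,318), on the lower left of the bore.

Run:
```python
from h import *
z=np.load('pics/w1.npz');cp={k:z[k] for k in('mtx','k1','R','t')}
q=np.array([[165,340],[212,317]])/7+[237-.43,92-.43]
W=onz(cp,q[:,0],q[:,1],3.);c=np.array([569.2,188]);print(W)
for w in W: print(np.hypot(*(w[:2]-c)),np.degrees(np.arctan2(*(w[:2]-c)[::-1])))
v=W[0]-W[1];print(np.degrees(np.arctan2(v[1],v[0])))
```

```text
[[552.60179439 180.92477135   3.        ]
 [558.87550045 183.7848004    3.        ]]
18.04326161833333 -156.9131614228312
11.151824902409311 -157.7912026428476
-155.49291861268026
```

```bash
python3 -m creep '[{"translation":[0,2.2,0],"delta_rot":[0,0,0]},{"translation":[0,2.2,0],"delta_rot":[0,0,0]},{"translation":[0,2.26,0],"delta_rot":[0,0,0]},{"translation":[0,0,0],"delta_rot":[0,0,0]},{"translation":[0,0,-1.5],"delta_rot":[0,0,0]}]'
python3 -m creep '[{"translation":[0,0,-2.0],"delta_rot":[0,0,0]},{"translation":[0,0,-2],"delta_rot":[0,0,0]},{"translation":[0,0,-1],"delta_rot":[0,0,0]},{"translation":[0,0,0],"delta_rot":[0,0,0]},{"translation":[0,0,0],"delta_rot":[0,0,0]}]'
python3 - <<'E'
from h import *
from scipy.spatial.transform import Rotation as Ro
s=readout.state();print(s['ee_pos'],s['force'],Ro.from_euler('xyz',s['ee_rot'],degrees=True).as_matrix().round(4))
E
```

```text
time_s: 1.98
ee_pos: [570.3, 192.2, 100.9]
ee_rot: [108.9, 89.6, 18.3]
force: [-0.1, -0.0, -0.0]
gripper_width: 91.1
time_s: 2.4
ee_pos: [569.0, 189.6, 48.2]
ee_rot: [-66.9, 90.0, -157.7]
force: [-0.3, -0.5, 0.1]
gripper_width: 91.5
[568.95157891 189.61115781  48.23703964] [-0.2832974  -0.50346178  0.08171656] [[-5.000e-04  9.999e-01 -1.410e-02]
 [-2.000e-04 -1.410e-02 -9.999e-01]
 [-1.000e+00 -5.000e-04  2.000e-04]]
```

```bash
python3 -m creep '[{"translation":[0,-0.15,0],"delta_rot":[0,0,0]},{"translation":[0,0,0],"delta_rot":[0,0,0]},{"translation":[0,0,0],"delta_rot":[0,0,0]},{"translation":[0,0,0],"delta_rot":[0,0,0]},{"translation":[0,0,0],"delta_rot":[0,0,0]}]' -1 15
python3 -m creep '[{"translation":[0,0,0],"delta_rot":[0,0,0]},{"translation":[0,0,0],"delta_rot":[0,0,0]},{"translation":[0,0,0],"delta_rot":[0,0,0]},{"translation":[0,0,0],"delta_rot":[0,0,0]},{"translation":[0,0,0],"delta_rot":[0,0,0]}]'
python3 -m creep '[{"translation":[0,0,0],"delta_rot":[0,0,0]},{"translation":[0,0,0],"delta_rot":[0,0,0]}]'
```

```text
time_s: 2.82
ee_pos: [569.7, 187.9, 48.6]
ee_rot: [107.7, 89.9, 16.9]
force: [-0.2, -0.9, -0.4]
gripper_width: 60.8
time_s: 3.23
ee_pos: [569.2, 187.9, 48.0]
ee_rot: [-77.4, 90.0, -168.3]
force: [-1.3, -0.5, 0.4]
gripper_width: 41.6
time_s: 3.4
ee_pos: [569.2, 187.8, 48.0]
ee_rot: [-75.5, 90.0, -166.3]
force: [-2.3, -0.5, 0.3]
gripper_width: 41.1
```

```bash
python3 -m creep '[{"translation":[0,0,1],"delta_rot":[0,0,0]},{"translation":[0,0,2.5],"delta_rot":[0,0,0]},{"translation":[0,0,3],"delta_rot":[0,0,0]},{"translation":[0,0,3],"delta_rot":[0,0,0]},{"translation":[0,0,2.5],"delta_rot":[0,0,0]}]'
python3 - <<'E'
from h import *
s=readout.state();print(s['ee_pos'],s['force'])
p,d,cp=shot('scene','s1');cv2.imwrite('pics/s1c.png',crop(p,270,160,400,300,4))
E
```

```text
time_s: 3.82
ee_pos: [570.0, 188.0, 171.1]
ee_rot: [106.3, 89.8, 15.5]
force: [-0.1, 0.5, -0.7]
gripper_width: 0.4
[570.00280262 188.03975249 171.08431123] [-0.09179951  0.50316364 -0.65890114]
```

View pics/s1c.png

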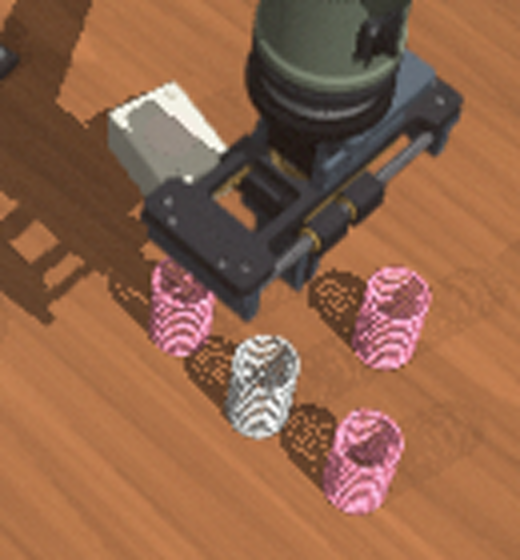

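The grip slipped: the width reads 0.4 mm and the spring is still standing on the table. I'll re-measure the spring and reopen the gripper.

```bash
python3 -m creep '[{"translation":[0,-3,-1],"delta_rot":[0,0,0]},{"translation":[0,-3,-1],"delta_rot":[0,0,0]},{"translation":[0,-0.6,-1],"delta_rot":[0,0,0]},{"translation":[0,0,0],"delta_rot":[0,0,0]},{"translation":[0,0,0],"delta_rot":[0,0,0]}]' 1 30
python3 - <<'E'
from h import *
s=readout.state();print(s['ee_pos'],s['force'])
p,d,cp=shot('wrist','w2')
c=proj(cp,np.array([569,188,35.])).astype(int);print(c)
cv2.imwrite('pics/w2c.png',crop(p,max(c[0]-50,0),c[1]-40,c[0]+50,c[1]+40,7))
P=cloud(cp,d);s=P[c[1]-45:c[1]+45,c[0]-45:c[0]+45].reshape(-1,3);t=s[(s[:,2]>66)&(s[:,2]<78)]
print(len(t),(t.min(0)+t.max(0))/2,cv2.minEnclosingCircle(t[:,:2].astype(np.float32)))
E
```

```text
time_s: 4.28
ee_pos: [569.3, 122.0, 138.0]
ee_rot: [-142.1, 90.0, 127.0]
force: [-0.6, 0.9, 0.1]
gripper_width: 31.4
[569.28873166 122.00008817 138.02913537] [-0.55600338  0.88086551  0.05728533]
[277 132]
604 [569.38991383 188.03738851  69.05298963] ((569.2265014648438, 187.50363159179688), 21.9212703704834)
```

View pics/w2c.png

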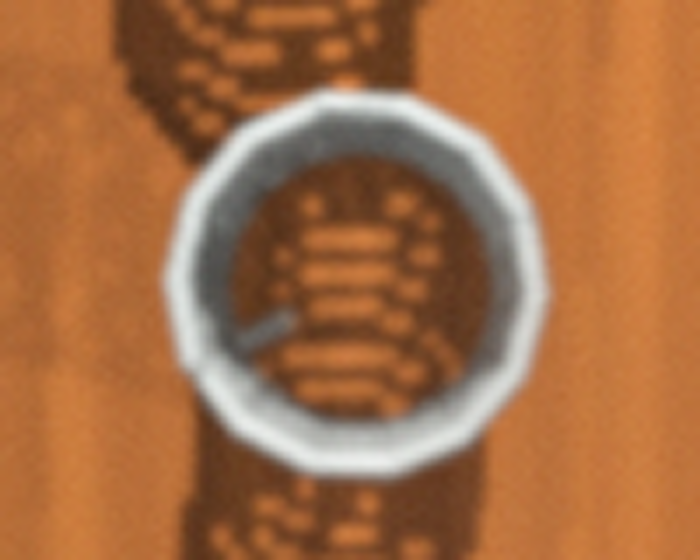

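```bash
python3 -m creep '[{"translation":[0,2.2,0],"delta_rot":[0,0,0]},{"translation":[0,2.2,0],"delta_rot":[0,0,0]},{"translation":[0,2.15,0],"delta_rot":[0,0,0]},{"translation":[0,0,0],"delta_rot":[0,0,0]},{"translation":[0,0,0],"delta_rot":[0,0,0]}]' 1
python3 - <<'E'
from h import *
s=readout.state();print(s['ee_pos'],s['gripper_width'])
E
```

```text
time_s: 4.75
ee_pos: [569.6, 189.3, 138.6]
ee_rot: [104.0, 89.9, 13.3]
force: [-0.1, -0.3, 0.0]
gripper_width: 67.9
[569.59122423 189.3247274  138.56763459] 67.93831998169976
```

```bash
python3 -m creep '[{"translation":[0,-0.1,-1],"delta_rot":[0,0,0]},{"translation":[0,0,-2],"delta_rot":[0,0,0]},{"translation":[0,0,-2.5],"delta_rot":[0,0,0]},{"translation":[0,0,-2.4],"delta_rot":[0,0,0]},{"translation":[0,0,-1.3],"delta_rot":[0,0,0]}]'
python3 -m creep '[{"translation":[0,0,0],"delta_rot":[0,0,0]},{"translation":[0,0,0],"delta_rot":[0,0,0]}]' 
python3 -m creep '[{"translation":[0,0,0],"delta_rot":[0,0,0]},{"translation":[0,0,0],"delta_rot":[0,0,0]},{"translation":[0,0,0],"delta_rot":[0,0,0]},{"translation":[0,0,0],"delta_rot":[0,0,0]},{"translation":[0,0,0],"delta_rot":[0,0,0]}]' -1 35
python3 -m creep '[{"translation":[0,0,0],"delta_rot":[0,0,0]},{"translation":[0,0,0],"delta_rot":[0,0,0]},{"translation":[0,0,0],"delta_rot":[0,0,0]},{"translation":[0,0,0],"delta_rot":[0,0,0]},{"translation":[0,0,0],"delta_rot":[0,0,0]}]' 
python3 -m creep '[{"translation":[0,0,0],"delta_rot":[0,0,0]},{"translation":[0,0,0],"delta_rot":[0,0,0]},{"translation":[0,0,0],"delta_rot":[0,0,0]}]'
```

```text
time_s: 5.17
ee_pos: [567.5, 184.9, 42.9]
ee_rot: [-68.6, 89.7, -159.5]
force: [-0.7, 0.3, -0.5]
gripper_width: 91.4
time_s: 5.33
ee_pos: [569.0, 185.5, 45.3]
ee_rot: [-66.5, 89.9, -157.4]
force: [0.4, 0.1, -0.1]
gripper_width: 91.0
time_s: 5.75
ee_pos: [569.7, 186.4, 46.7]
ee_rot: [105.3, 89.9, 14.4]
force: [0.2, -0.1, 0.6]
gripper_width: 60.9
time_s: 6.17
ee_pos: [569.3, 186.4, 46.1]
ee_rot: [-78.5, 90.0, -169.3]
force: [-0.7, -0.1, 0.6]
gripper_width: 42.1
time_s: 6.42
ee_pos: [569.3, 186.3, 46.0]
ee_rot: [-92.0, 90.0, 177.1]
force: [-0.0, 0.1, -0.6]
gripper_width: 41.9
```

```bash
python3 -m creep '[{"translation":[0,0,0.2],"delta_rot":[0,0,0]},{"translation":[0,0,0.4],"delta_rot":[0,0,0]},{"translation":[0,0,0.5],"delta_rot":[0,0,0]},{"translation":[0,0,0.5],"delta_rot":[0,0,0]},{"translation":[0,0,0.4],"delta_rot":[0,0,0]}]'
python3 -m creep '[{"translation":[0,0,0],"delta_rot":[0,0,0]},{"translation":[0,0,0],"delta_rot":[0,0,0]}]'
python3 - <<'E'
from h import *
p,d,cp=shot('scene','s2');cv2.imwrite('pics/s2c.png',crop(p,270,160,400,300,4))
E
```

```text
time_s: 6.83
ee_pos: [569.7, 186.4, 66.9]
ee_rot: [102.3, 89.9, 11.4]
force: [0.0, 0.2, -0.8]
gripper_width: 42.1
time_s: 7.0
ee_pos: [569.6, 186.4, 66.6]
ee_rot: [106.1, 89.9, 15.2]
force: [-0.9, -0.2, -1.2]
gripper_width: 42.1
```

View pics/s2c.png

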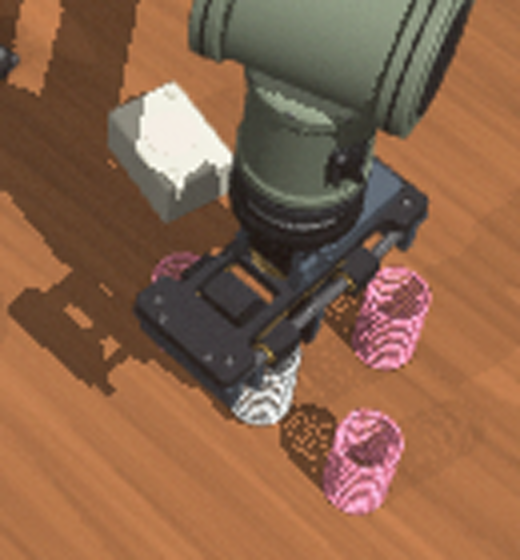

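Lifted and held (the spring's bottom is at crop (265,418), up from 437). On to the post, with the camera passing over it.

```bash
python3 -m creep '[{"translation":[0,0,1.5],"delta_rot":[0,0,0]},{"translation":[0,0,2],"delta_rot":[0,0,0]},{"translation":[0,0,2.5],"delta_rot":[0,0,0]},{"translation":[-0.1,-0.5,2.5],"delta_rot":[0,0,0]},{"translation":[-0.2,-2,1.5],"delta_rot":[0,0,0]}]'
python3 -m creep '[{"translation":[-0.2,-3,0],"delta_rot":[0,0,0]},{"translation":[-0.2,-3.5,0],"delta_rot":[0,0,0]},{"translation":[-0.2,-3.5,0],"delta_rot":[0,0,0]},{"translation":[-0.2,-3.5,0],"delta_rot":[0,0,0]},{"translation":[-0.2,-3.5,0],"delta_rot":[0,0,0]}]'
python3 -m creep '[{"translation":[-0.2,-3.5,0],"delta_rot":[0,0,0]},{"translation":[-0.2,-3.5,0],"delta_rot":[0,0,0]},{"translation":[-0.2,-3.5,0],"delta_rot":[0,0,0]},{"translation":[-0.2,-3.5,0],"delta_rot":[0,0,0]},{"translation":[-0.2,-3.5,0],"delta_rot":[0,0,0]}]'
python3 -m creep '[{"translation":[-0.2,-3.0,0],"delta_rot":[0,0,0]},{"translation":[-0.2,-2.5,0],"delta_rot":[0,0,0]},{"translation":[-0.1,-1.5,0],"delta_rot":[0,0,0]},{"translation":[0,0,0],"delta_rot":[0,0,0]},{"translation":[0,0,0],"delta_rot":[0,0,0]}]'
python3 - <<'E'
from h import *
s=readout.state();print(s['ee_pos'],s['force'],s['qpos'])
p,d,cp=shot('wrist','w3')
print(proj(cp,np.array([[541.4,-196.4,78.],[541.4,-196.4,12]])))
E
```

```text
time_s: 7.47
ee_pos: [567.6, 163.5, 168.4]
ee_rot: [124.8, 89.7, 34.0]
force: [1.7, -0.7, -1.7]
gripper_width: 42.0
time_s: 7.88
ee_pos: [555.8, -10.1, 165.9]
ee_rot: [-89.4, 90.0, 179.8]
force: [-0.6, -0.5, -2.0]
gripper_width: 42.2
time_s: 8.3
ee_pos: [545.7, -185.2, 165.8]
ee_rot: [-121.0, 90.0, 148.2]
force: [1.9, -0.0, -0.7]
gripper_width: 41.8
time_s: 8.72
ee_pos: [541.1, -253.4, 165.6]
ee_rot: [-155.6, 89.9, 113.5]
force: [0.1, 0.5, -1.3]
gripper_width: 41.8
[ 541.11706371 -253.44071606  165.63257634] [ 0.09001684  0.52919081 -1.31963578] [-2.62323553e+01  2.13889242e+01  8.90369215e+01  5.86031313e-02
  6.96389371e+01 -2.53157634e+01]
[[278.53768435 143.34204357]
 [278.81384749 141.49382917]]
```

View pics/w3.png

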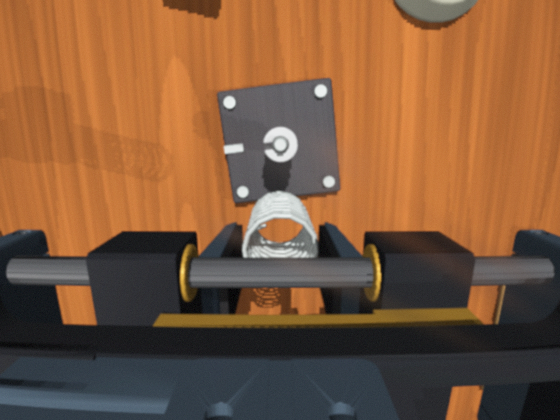

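The post is directly under the camera, rod at about (281,144). Enlarging to measure the rod centre and the notch angle.

Run:
```python
from h import *
z=np.load('pics/w3.npz')
cv2.imwrite('pics/w3c.png',crop(z['p'],251,114,311,174,10))
cv2.imwrite('pics/w3d.png',crop(z['p'],215,170,345,290,5))
```

```text
(no output)
```

View pics/w3c.png

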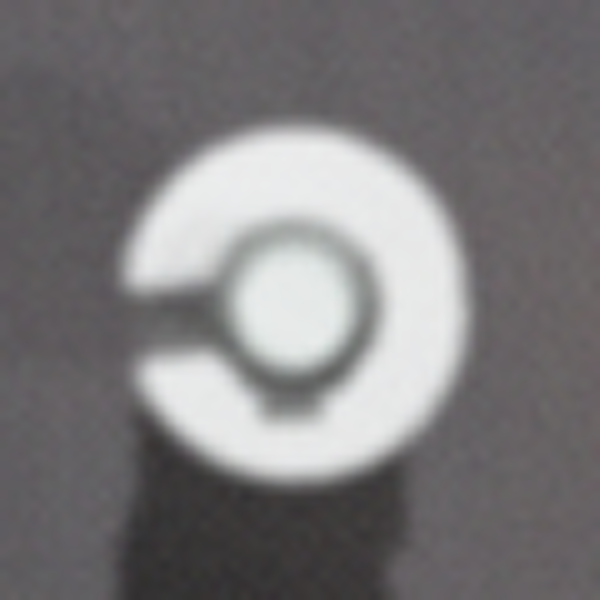

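View pics/w3d.png

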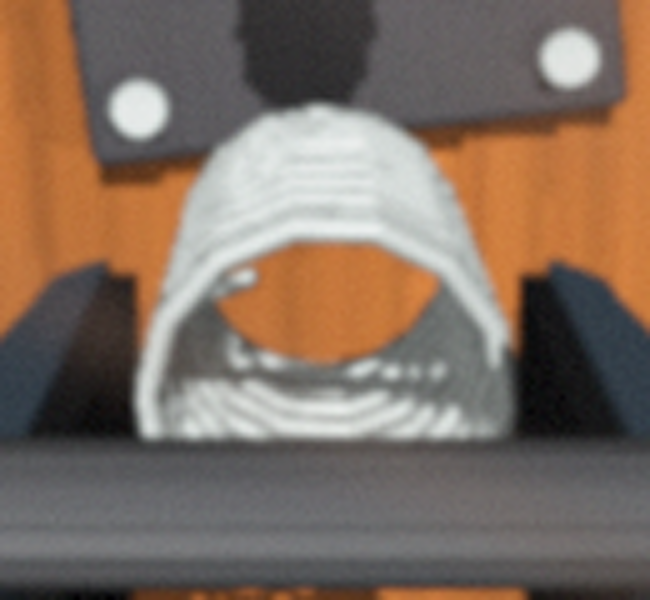

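Run:
```python
from h import *
z=np.load('pics/w3.npz');cp={k:z[k] for k in('mtx','k1','R','t')}
f=lambda pts,s,o,zz: onz(cp,np.array(pts)[:,0]/s+o[0]-.5+.5/s,np.array(pts)[:,1]/s+o[1]-.5+.5/s,zz)
c=f([[294,301]],10,(251,114),70.)[0];r=f([[290,302]],10,(251,114),78.)[0];n=f([[132,323],[215,309]],10,(251,114),70.)
print('collar',c,'rod',r,n)
for w in n: v=(w-c)[:2];print(np.hypot(*v),np.degrees(np.arctan2(v[1],v[0])))
v=n[0]-n[1];print(np.degrees(np.arctan2(v[1],v[0])))
# spring: predicted axis in gripper: TCP xy + (569.2-569.3,187.7-186.4)
s=readout.state();ax=s['ee_pos'][:2]+[0,1.5];print('ax',ax,s['ee_pos'])
tip=f([[257,276],[225,287]],5,(215,170),s['ee_pos'][2]-46+2.)
for w in tip: v=w[:2]-ax;print(w,np.hypot(*v),np.degrees(np.arctan2(v[1],v[0])))
# rib, bolts
v=f([[0,0]],1,(233,148.5),14.)[0];print('rib',v)
b=np.array([[229,102],[320,90],[328.5,181.5],[242.5,191.5]]);B=onz(cp,b[:,0],b[:,1],14.);print(B,B.mean(0))
# depth cloud of spring: top ring
P=cloud(cp,z['d']);q=P[190:265,240:320].reshape(-1,3);t=q[(q[:,2]>184)&(q[:,2]<196)];print(len(t),t.min(0),t.max(0))
t=q[(q[:,2]>115)&(q[:,2]<196)];print(t[:,2].min(),t[:,2].max())
for zz in range(125,195,10):
  k=t[abs(t[:,2]-zz)<5]
  if len(k):print(zz,len(k),k[:,0].min(),k[:,0].max(),k[:,1].max())
```

```text
collar [ 542.60413631 -196.92154193   70.        ] rod [ 542.26395776 -196.75921074   78.        ] [[ 528.23339695 -198.59928266   70.        ]
 [ 535.60703579 -197.50363655   70.        ]]
14.468343506110287 -173.34103394133476
7.0212712385458715 -175.24446679882791
-171.54828190728605
ax [ 541.25213497 -251.16085227] [ 541.25213497 -252.66085227  165.76782427]
[ 530.94053425 -256.3145412   121.76782427] 11.527775979928604 -153.44433520732954
[ 525.97143728 -257.9958109   121.76782427] 16.739664910651125 -155.90133653143744
rib [ 492.69603859 -202.78204161   14.        ]
[[ 490.7186166  -155.2878722    14.        ]
 [ 584.44688133 -144.99321041   14.        ]
 [ 594.5755366  -239.72400365   14.        ]
 [ 500.85983706 -249.23328975   14.        ]] [ 542.6502179 -197.309594    14.       ]
807 [ 519.78334396 -256.93185459  184.02308088] [ 563.72333373 -230.14661286  195.90319415]
119.62152012875346 195.90319415111614
125 409 520.6324275731953 561.2750858233093 -230.00747579379166
135 462 521.9344074806022 561.403878322487 -229.99156823854497
145 467 522.5015463521745 561.5273704664502 -230.41892204636537
155 382 521.9107347721438 561.4931540545489 -230.113339712905
165 352 522.0632632725059 561.9522029058384 -230.0090205764651
175 297 522.427574229446 562.4108171893079 -230.17358319789227
185 823 519.7833439621903 563.7233337344528 -230.1466128581035
```

```bash
python3 -m creep '[{"translation":[0,1.5,0],"delta_rot":[0,0,-0.058]},{"translation":[0.07,2.0,-0.5],"delta_rot":[0,0,-0.058]},{"translation":[0,1.5,-0.5],"delta_rot":[0,0,-0.058]},{"translation":[0,0.5,-0.5],"delta_rot":[0,0,-0.058]},{"translation":[0,0,-0.5],"delta_rot":[0,0,-0.058]}]'
python3 -m creep '[{"translation":[0,0,0],"delta_rot":[0,0,0]},{"translation":[0,0,0],"delta_rot":[0,0,0]}]'
cat >> h.py <<'E'
from scipy.spatial.transform import Rotation as Ro
def st():
    s=readout.state();R=Ro.from_euler('xyz',s['ee_rot'],degrees=True).as_matrix()
    print('t',s['time_s'],'p',s['ee_pos'].round(2),'yaw_y',np.degrees(np.arctan2(R[1,1],R[0,1])).round(2),'tilt',R[:2,0].round(4),'F',s['force'].round(2),'T',s['torque'].round(3),'w',round(s['gripper_width'],1));return s
E
python3 - <<'E'
from h import *
s=st();p,d,cp=shot('wrist','w4');cv2.imwrite('pics/w4c.png',crop(p,215,170,345,290,5))
p,d,cp=shot('scene','s4');c=proj(cp,np.array([542,-197,80.])).astype(int);cv2.imwrite('pics/s4c.png',crop(p,c[0]-50,c[1]-45,c[0]+50,c[1]+45,7))
E
```

```text
time_s: 9.18
ee_pos: [542.1, -195.1, 146.1]
ee_rot: [-155.9, 89.9, 96.6]
force: [0.3, -0.6, -1.0]
gripper_width: 42.2
time_s: 9.35
ee_pos: [542.1, -197.1, 146.1]
ee_rot: [-126.0, 90.0, 126.7]
force: [0.1, -0.2, -1.4]
gripper_width: 42.0
t 9.35 p [ 542.09 -197.12  146.11] yaw_y -17.28 tilt [-0.0003  0.0005] F [ 0.14 -0.2  -1.4 ] T [-0.024  0.043  0.008] w 42.0
```

View pics/w4c.png

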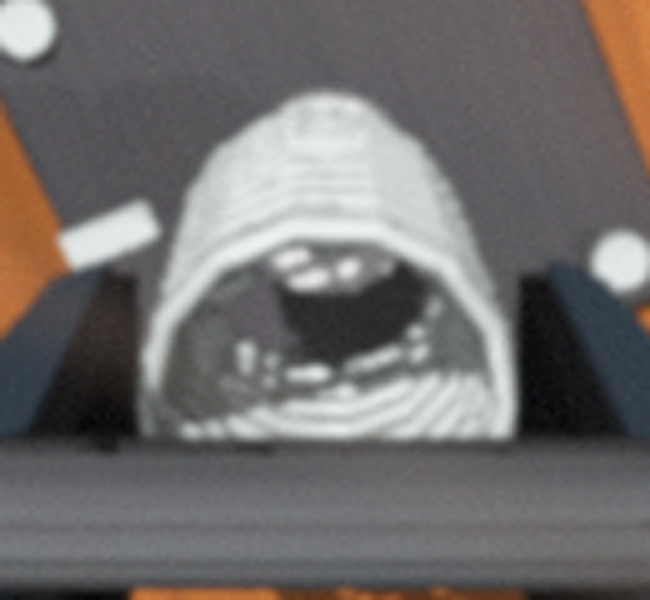

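View pics/s4c.png

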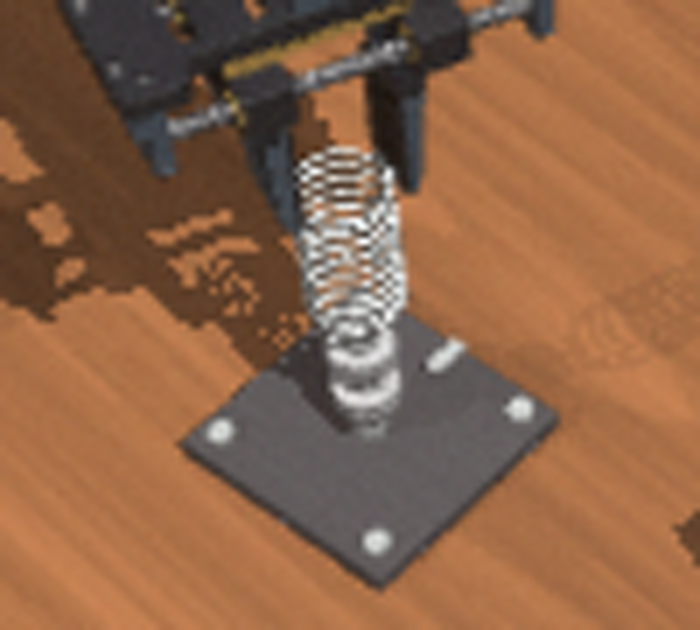

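Run:
```python
from h import *
st()
z=np.load('pics/w4.npz');cp={k:z[k] for k in('mtx','k1','R','t')}
P=cloud(cp,z['d']);q=P[180:265,235:325].reshape(-1,3)
t=q[(q[:,2]>165)&(q[:,2]<174)];print(len(t))
# fit circle r=22 on outer shell points
from scipy.optimize import least_squares
for lo,hi in((105,125),(125,145),(145,160)):
    k=q[(q[:,2]>lo)&(q[:,2]<hi)]
    # front side facing camera: y larger
    r=least_squares(lambda c:np.minimum(np.hypot(*(k[:,:2]-c).T)-21.5,4),[542,-196],loss='soft_l1')
    print(lo,len(k),r.x,k[:,0].min(),k[:,0].max(),k[:,1].max())
```

```text
t 9.45 p [ 542.39 -198.04  146.49] yaw_y -17.36 tilt [ 0.0007 -0.0001] F [-1.04 -0.41 -1.82] T [-0.106  0.059 -0.013] w 41.8
808
105 751 [ 542.85724334 -194.19936485] 523.0340107377916 564.4969940112052 -173.56675714625376
125 833 [ 543.32331536 -194.28505112] 522.9707010973457 564.6351893507459 -173.7283313314245
145 503 [ 543.19631526 -196.02004113] 523.1049524281826 564.9845996560825 -173.7846911522574
```

```bash
python3 -m creep '[{"translation":[-0.07,0,-0.5],"delta_rot":[0,0,0]},{"translation":[0,0,-0.7],"delta_rot":[0,0,0]},{"translation":[0,0,-0.7],"delta_rot":[0,0,0]},{"translation":[0,0,-0.5],"delta_rot":[0,0,0]},{"translation":[0,0,-0.3],"delta_rot":[0,0,0]}]'
python3 -m creep '[{"translation":[0,0,0],"delta_rot":[0,0,0]},{"translation":[0,0,0],"delta_rot":[0,0,0]}]'
python3 - <<'E'
from h import *
s=st();p,d,cp=shot('wrist','w5');cv2.imwrite('pics/w5c.png',crop(p,215,170,345,290,5))
p,d,cp=shot('scene','s5');c=proj(cp,np.array([542,-197,60.])).astype(int);cv2.imwrite('pics/s5c.png',crop(p,c[0]-35,c[1]-35,c[0]+35,c[1]+35,8));st()
E
```

```text
time_s: 9.87
ee_pos: [540.7, -198.5, 117.7]
ee_rot: [-94.6, 89.9, 157.9]
force: [-0.1, 0.8, -1.6]
gripper_width: 41.9
time_s: 10.03
ee_pos: [541.3, -198.7, 118.8]
ee_rot: [-97.7, 90.0, 154.8]
force: [0.0, -0.7, -1.8]
gripper_width: 41.9
t 10.0333 p [ 541.29 -198.72  118.78] yaw_y -17.48 tilt [-0.0004  0.0002] F [ 0.04 -0.67 -1.75] T [-0.068  0.046  0.009] w 41.9
t 10.1333 p [ 541.64 -198.79  119.31] yaw_y -17.48 tilt [ 0.0006 -0.0002] F [ 0.65  0.01 -1.67] T [-0.105  0.056  0.08 ] w 42.2
```

View pics/w5c.png

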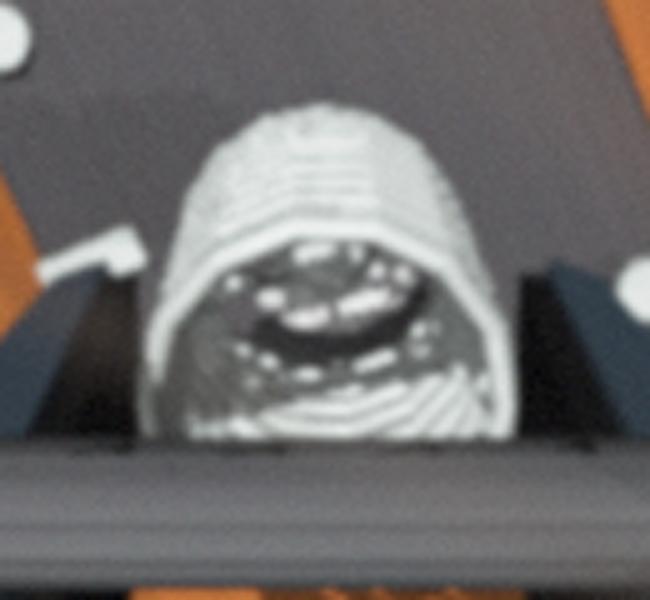

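View pics/s5c.png

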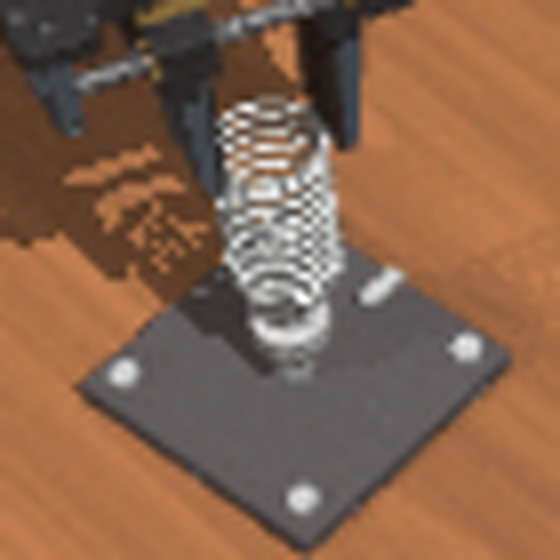

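```bash
python3 -m creep '[{"translation":[0,0.06,-0.2],"delta_rot":[0,0,0]},{"translation":[0,0,-0.15],"delta_rot":[0,0,0]},{"translation":[0,0,-0.15],"delta_rot":[0,0,0]},{"translation":[0,0,0],"delta_rot":[0,0,0]},{"translation":[0,0,0],"delta_rot":[0,0,0]}]'
python3 -c 'from h import *;st()'
python3 -m creep '[{"translation":[0,0,-0.15],"delta_rot":[0,0,0]},{"translation":[0,0,-0.15],"delta_rot":[0,0,0]},{"translation":[0,0,0],"delta_rot":[0,0,0]},{"translation":[0,0,0],"delta_rot":[0,0,0]}]'
python3 -c 'from h import *;st()'
```

```text
time_s: 10.55
ee_pos: [541.3, -198.0, 113.9]
ee_rot: [-96.1, 90.0, 156.4]
force: [0.1, -0.0, -1.3]
gripper_width: 42.2
t 10.55 p [ 541.32 -198.01  113.95] yaw_y -17.47 tilt [-0.0001  0.0001] F [ 0.07 -0.02 -1.31] T [-0.155  0.023 -0.049] w 42.2
time_s: 10.88
ee_pos: [541.3, -198.0, 110.9]
ee_rot: [-99.4, 90.0, 153.1]
force: [0.3, -0.0, -0.8]
gripper_width: 42.4
t 10.8833 p [ 541.31 -198.01  110.92] yaw_y -17.47 tilt [-0.0002  0.0001] F [ 0.32 -0.01 -0.84] T [-0.163  0.054  0.01 ] w 42.4
```

```bash
python3 -m creep '[{"translation":[0,0,-0.15],"delta_rot":[0,0,0]},{"translation":[0,0,-0.15],"delta_rot":[0,0,0]},{"translation":[0,0,0],"delta_rot":[0,0,0]},{"translation":[0,0,0],"delta_rot":[0,0,0]}]'
python3 -c 'from h import *;st();optics.grab_frame("top");st();optics.grab_frame("top");st()'
```

```text
time_s: 11.22
ee_pos: [541.3, -198.0, 107.9]
ee_rot: [-95.6, 90.0, 156.9]
force: [-0.2, 0.1, -1.0]
gripper_width: 42.0
t 11.2167 p [ 541.3  -198.01  107.94] yaw_y -17.48 tilt [-0.0002  0.0001] F [-0.23  0.12 -1.  ] T [-0.107  0.06  -0.049] w 42.0
t 11.2667 p [ 541.36 -198.04  108.01] yaw_y -17.47 tilt [-0. -0.] F [-0.21  0.51 -0.39] T [-0.081  0.034  0.021] w 42.1
t 11.3167 p [ 541.39 -198.08  108.07] yaw_y -17.48 tilt [ 0.0001 -0.0001] F [ 0.05 -0.34 -1.71] T [-0.111  0.085  0.105] w 42.1
```

Fz stays near zero push with the tail about 8 mm below the upper collar's top, so it dropped into the upper notch. Continuing into the gap.

```bash
python3 -m creep '[{"translation":[0,0,-0.2],"delta_rot":[0,0,0]},{"translation":[0,0,-0.2],"delta_rot":[0,0,0]},{"translation":[0,0,-0.15],"delta_rot":[0,0,0]},{"translation":[0,0,0],"delta_rot":[0,0,0]}]'
python3 -m creep '[{"translation":[0,0,-0.2],"delta_rot":[0,0,0]},{"translation":[0,0,-0.2],"delta_rot":[0,0,0]},{"translation":[0,0,-0.15],"delta_rot":[0,0,0]},{"translation":[0,0,0],"delta_rot":[0,0,0]}]'
python3 -m creep '[{"translation":[0,0,-0.2],"delta_rot":[0,0,0]},{"translation":[0,0,-0.2],"delta_rot":[0,0,0]},{"translation":[0,0,-0.2],"delta_rot":[0,0,0]},{"translation":[0,0,0],"delta_rot":[0,0,0]},{"translation":[0,0,0],"delta_rot":[0,0,0]}]'
python3 -c 'from h import *;st()'
```

```text
time_s: 11.65
ee_pos: [541.0, -197.9, 102.0]
ee_rot: [-93.9, 89.9, 158.7]
force: [0.4, -0.6, -1.7]
gripper_width: 42.1
time_s: 11.98
ee_pos: [541.1, -197.9, 96.6]
ee_rot: [-93.0, 90.0, 159.5]
force: [0.2, -0.2, 0.4]
gripper_width: 41.9
time_s: 12.4
ee_pos: [541.3, -198.0, 90.9]
ee_rot: [-95.2, 90.0, 157.3]
force: [0.1, -1.0, -1.0]
gripper_width: 41.9
t 12.4 p [ 541.27 -197.99   90.87] yaw_y -17.47 tilt [-0.0003  0.0001] F [ 0.15 -0.96 -0.96] T [-0.128  0.093  0.014] w 41.9
```

```bash
python3 -m creep '[{"translation":[0,0,-0.2],"delta_rot":[0,0,0]},{"translation":[0,0,-0.2],"delta_rot":[0,0,0]},{"translation":[0,0,-0.1],"delta_rot":[0,0,0]},{"translation":[0,0,0],"delta_rot":[0,0,0]},{"translation":[0,0,0],"delta_rot":[0,0,0]}]'
python3 -c 'from h import *;st()'
```

```text
time_s: 12.82
ee_pos: [541.3, -198.0, 85.9]
ee_rot: [-99.7, 90.0, 152.9]
force: [0.2, 0.5, -0.9]
gripper_width: 42.1
t 12.8167 p [ 541.28 -197.98   85.94] yaw_y -17.47 tilt [-0.0002  0.0001] F [ 0.24  0.55 -0.89] T [0.015 0.11  0.011] w 42.1
```

Run:
```python
from h import *
p,d,cp=shot('scene','s6');c=proj(cp,np.array([542,-197,60.])).astype(int);cv2.imwrite('pics/s6c.png',crop(p,c[0]-35,c[1]-35,c[0]+35,c[1]+35,8))
p,d,cp=shot('wrist','w6');cv2.imwrite('pics/w6c.png',crop(p,215,170,345,290,5));st()
P=cloud(cp,d);q=P[180:265,235:325].reshape(-1,3);tz=readout.state()['ee_pos'][2]
k=q[(np.hypot(q[:,0]-542.5,q[:,1]+197)<24)&(q[:,2]>tz+10)];print(np.percentile(k[:,2],[50,90,95,99])-tz)
z=np.load('pics/w3.npz');P=cloud(z,z['d']);q=P[180:265,235:325].reshape(-1,3);k=q[(np.hypot(q[:,0]-541.7,q[:,1]+252)<24)&(q[:,2]>175)];print(np.percentile(k[:,2],[50,90,95,99])-165.6)
```

```text
t 12.9167 p [ 541.4  -198.04   86.1 ] yaw_y -17.48 tilt [ 0.0001 -0.    ] F [-0.49  1.05 -1.74] T [-0.019  0.078  0.033] w 42.1
[22.63305996 34.00869888 41.37745869 48.61304272]
[22.65076629 34.31850177 41.8385503  49.27320759]
```

View pics/s6c.png

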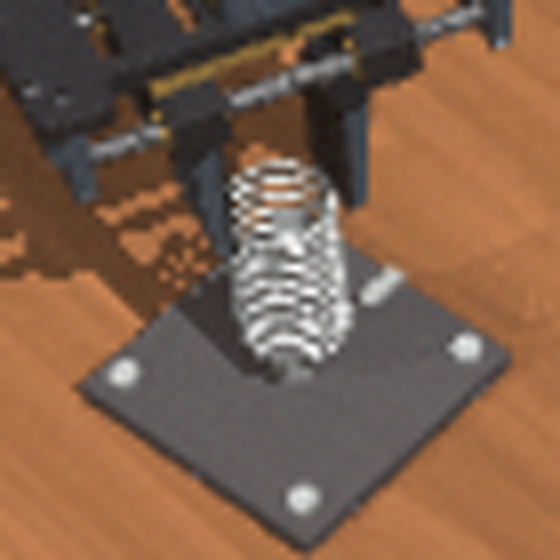

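View pics/w6c.png

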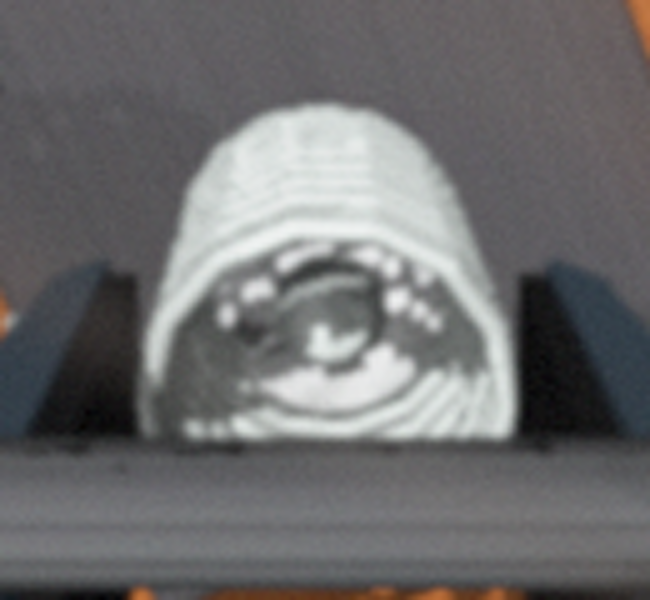

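The spring hasn't slipped in the jaws and shows no push. Continuing down in small steps.

```bash
python3 -m creep '[{"translation":[0,0,-0.15],"delta_rot":[0,0,0]},{"translation":[0,0,-0.15],"delta_rot":[0,0,0]},{"translation":[0,0,0],"delta_rot":[0,0,0]},{"translation":[0,0,0],"delta_rot":[0,0,0]}]'
python3 -c 'from h import *;st()'
python3 -m creep '[{"translation":[0,0,-0.15],"delta_rot":[0,0,0]},{"translation":[0,0,-0.1],"delta_rot":[0,0,0]},{"translation":[0,0,0],"delta_rot":[0,0,0]},{"translation":[0,0,0],"delta_rot":[0,0,0]}]'
python3 -c 'from h import *;st()'
```

```text
time_s: 13.25
ee_pos: [541.2, -198.0, 82.9]
ee_rot: [-90.0, 90.0, 162.5]
force: [0.4, 0.6, -2.1]
gripper_width: 41.9
t 13.25 p [ 541.24 -198.     82.9 ] yaw_y -17.48 tilt [-0.0003  0.0001] F [ 0.42  0.6  -2.1 ] T [-0.08  0.09  0.  ] w 41.9
time_s: 13.58
ee_pos: [541.3, -198.0, 80.5]
ee_rot: [-85.6, 90.0, 166.9]
force: [0.5, 0.2, -1.6]
gripper_width: 42.5
t 13.5833 p [ 541.3  -198.03   80.45] yaw_y -17.48 tilt [-0.0002  0.    ] F [ 0.48  0.19 -1.6 ] T [-0.036  0.086  0.032] w 42.5
```

Run:
```python
from h import *
p,d,cp=shot('scene','s7');c=proj(cp,np.array([542,-197,40.])).astype(int);im=crop(p,c[0]-30,c[1]-30,c[0]+30,c[1]+30,10)
# overlay predicted ring at bottom for bottom=34.5 and 44 and 60
ax=np.array([542.6,-196.8]);th=np.linspace(0,2*np.pi,60)
st()
for zz,col in((34.5,(0,0,255)),(44,(0,255,0)),(60,(255,0,0)),(104.5,(0,255,255))):
    X=np.c_[ax[0]+22*np.cos(th),ax[1]+22*np.sin(th),0*th+zz];u=((proj(cp,X)-(c-30)+.5)*10).astype(np.int32);cv2.polylines(im,[u],True,col,1)
cv2.imwrite('pics/s7c.png',im)
```

```text
t 13.6333 p [ 541.35 -198.05   80.54] yaw_y -17.48 tilt [0. 0.] F [-1.26 -0.35 -2.04] T [-0.078  0.093  0.018] w 42.1
```

View pics/s7c.png

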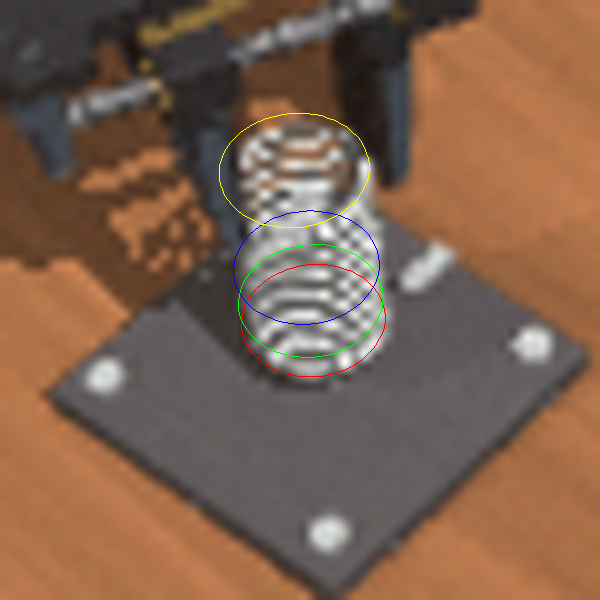

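The bottom matches the 34.5 mm ring, so the spring is unsqueezed and already through the lower collar. Going down toward the base.

```bash
python3 -m creep '[{"translation":[0,0,-0.15],"delta_rot":[0,0,0]},{"translation":[0,0,-0.15],"delta_rot":[0,0,0]},{"translation":[0,0,-0.15],"delta_rot":[0,0,0]},{"translation":[0,0,0],"delta_rot":[0,0,0]}]'
python3 -m creep '[{"translation":[0,0,-0.2],"delta_rot":[0,0,0]},{"translation":[0,0,-0.2],"delta_rot":[0,0,0]},{"translation":[0,0,-0.2],"delta_rot":[0,0,0]},{"translation":[0,0,0],"delta_rot":[0,0,0]}]'
python3 -m creep '[{"translation":[0,0,-0.2],"delta_rot":[0,0,0]},{"translation":[0,0,-0.2],"delta_rot":[0,0,0]},{"translation":[0,0,-0.2],"delta_rot":[0,0,0]},{"translation":[0,0,0],"delta_rot":[0,0,0]}]'
python3 -m creep '[{"translation":[0,0,-0.15],"delta_rot":[0,0,0]},{"translation":[0,0,-0.15],"delta_rot":[0,0,0]},{"translation":[0,0,0],"delta_rot":[0,0,0]},{"translation":[0,0,0],"delta_rot":[0,0,0]}]'
python3 -c 'from h import *;st()'
```

```text
time_s: 13.97
ee_pos: [541.1, -198.0, 75.7]
ee_rot: [-87.2, 90.0, 165.3]
force: [-0.8, -0.0, -1.5]
gripper_width: 41.9
time_s: 14.3
ee_pos: [541.0, -197.9, 69.5]
ee_rot: [-93.6, 89.9, 158.9]
force: [-0.7, 0.1, -1.3]
gripper_width: 42.1
time_s: 14.63
ee_pos: [541.1, -197.9, 63.6]
ee_rot: [-92.5, 90.0, 160.1]
force: [-0.3, -0.1, -1.3]
gripper_width: 41.8
time_s: 14.97
ee_pos: [541.3, -198.0, 61.0]
ee_rot: [-92.4, 90.0, 160.1]
force: [0.1, 1.0, -1.3]
gripper_width: 42.1
t 14.9667 p [ 541.33 -198.03   60.99] yaw_y -17.47 tilt [-0.0001  0.    ] F [ 0.12  0.98 -1.34] T [-0.097  0.052  0.081] w 42.1
```

```bash
python3 -m creep '[{"translation":[0,0,-0.1],"delta_rot":[0,0,0]},{"translation":[0,0,-0.1],"delta_rot":[0,0,0]},{"translation":[0,0,0],"delta_rot":[0,0,0]},{"translation":[0,0,0],"delta_rot":[0,0,0]}]'
python3 -c 'from h import *;st()'
python3 -m creep '[{"translation":[0,0,-0.08],"delta_rot":[0,0,0]},{"translation":[0,0,0],"delta_rot":[0,0,0]},{"translation":[0,0,0],"delta_rot":[0,0,0]},{"translation":[0,0,0],"delta_rot":[0,0,0]}]'
python3 -c 'from h import *;st()'
```

```text
time_s: 15.3
ee_pos: [541.3, -198.0, 59.0]
ee_rot: [-97.6, 90.0, 155.0]
force: [0.4, -0.6, -1.6]
gripper_width: 41.9
t 15.3 p [ 541.3  -198.03   59.01] yaw_y -17.48 tilt [-0.0001  0.    ] F [ 0.38 -0.57 -1.56] T [-0.058  0.073 -0.014] w 41.9
time_s: 15.63
ee_pos: [541.5, -198.1, 58.4]
ee_rot: [84.0, 90.0, -23.5]
force: [-0.2, 0.4, -0.4]
gripper_width: 41.9
t 15.6333 p [ 541.49 -198.09   58.35] yaw_y -17.47 tilt [ 0.0003 -0.0001] F [-0.2   0.37 -0.41] T [-0.076  0.028 -0.022] w 41.9
```

```bash
python3 -m creep '[{"translation":[0,0,-0.05],"delta_rot":[0,0,0]},{"translation":[0,0,0],"delta_rot":[0,0,0]},{"translation":[0,0,0],"delta_rot":[0,0,0]},{"translation":[0,0,0],"delta_rot":[0,0,0]}]'
python3 -c 'from h import *;st()'
python3 -m creep '[{"translation":[0,0,-0.04],"delta_rot":[0,0,0]},{"translation":[0,0,0],"delta_rot":[0,0,0]},{"translation":[0,0,0],"delta_rot":[0,0,0]},{"translation":[0,0,0],"delta_rot":[0,0,0]}]'
python3 -c 'from h import *;st()'
```

```text
time_s: 15.97
ee_pos: [541.5, -198.1, 57.9]
ee_rot: [87.2, 90.0, -20.2]
force: [-0.5, 0.4, 0.4]
gripper_width: 41.9
t 15.9667 p [ 541.48 -198.09   57.91] yaw_y -17.48 tilt [ 0.0004 -0.0001] F [-0.5   0.39  0.4 ] T [-0.049  0.035  0.023] w 41.9
time_s: 16.3
ee_pos: [541.4, -198.1, 57.4]
ee_rot: [86.7, 90.0, -20.8]
force: [0.6, -0.8, 2.1]
gripper_width: 42.5
t 16.3 p [ 541.44 -198.08   57.41] yaw_y -17.48 tilt [ 0.0002 -0.0001] F [ 0.63 -0.79  2.09] T [-0.103  0.092 -0.03 ] w 42.5
```

```bash
python3 -m creep '[{"translation":[0,0,0.04],"delta_rot":[0,0,0]},{"translation":[0,0,0],"delta_rot":[0,0,0]},{"translation":[0,0,0],"delta_rot":[0,0,0]}]'
python3 -m creep '[{"translation":[0,0,0],"delta_rot":[0,0,0]},{"translation":[0,0,0],"delta_rot":[0,0,0]},{"translation":[0,0,0],"delta_rot":[0,0,0]},{"translation":[0,0,0],"delta_rot":[0,0,0]},{"translation":[0,0,0],"delta_rot":[0,0,0]}]' 0.6
python3 -c 'from h import *;st()'
python3 - <<'E'
from h import *
p,d,cp=shot('wrist','w8');cv2.imwrite('pics/w8c.png',crop(p,215,150,345,270,5));st()
E
```

```text
time_s: 16.55
ee_pos: [541.4, -198.1, 57.8]
ee_rot: [83.3, 90.0, -24.2]
force: [0.3, -0.2, 0.3]
gripper_width: 42.1
time_s: 16.97
ee_pos: [541.3, -198.0, 57.7]
ee_rot: [-95.5, 90.0, 157.0]
force: [-0.9, 0.4, -0.4]
gripper_width: 71.5
t 16.9667 p [ 541.33 -198.02   57.68] yaw_y -17.47 tilt [-0.0001  0.    ] F [-0.91  0.44 -0.42] T [-0.127  0.09   0.004] w 71.5
t 17.0167 p [ 541.35 -198.02   57.71] yaw_y -17.47 tilt [-0.  0.] F [0.58 0.73 0.83] T [-0.067  0.085 -0.073] w 72.5
```

View pics/w8c.png

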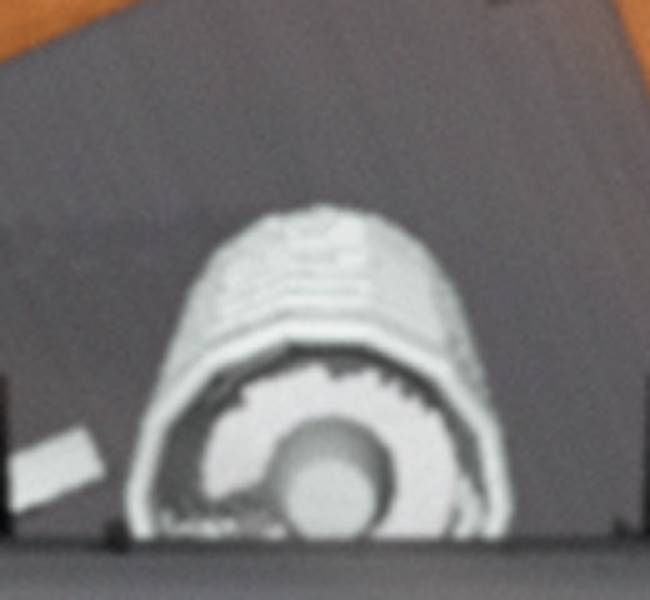

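Released, and the spring surrounds the collar and rod. Retracting straight up, then checking.

```bash
python3 -m creep '[{"translation":[0,0,0.5],"delta_rot":[0,0,0]},{"translation":[0,0,1.5],"delta_rot":[0,0,0]},{"translation":[0,0,2.5],"delta_rot":[0,0,0]},{"translation":[0,0,3],"delta_rot":[0,0,0]},{"translation":[0,0,3],"delta_rot":[0,0,0]}]'
python3 -m creep '[{"translation":[-1,-2,0],"delta_rot":[0,0,0]},{"translation":[-1,-2.5,0],"delta_rot":[0,0,0]},{"translation":[0,-2,0],"delta_rot":[0,0,0]},{"translation":[0,0,0],"delta_rot":[0,0,0]},{"translation":[0,0,0],"delta_rot":[0,0,0]}]'
python3 - <<'E'
from h import *
st();p,d,cp=shot('wrist','w9');c=proj(cp,np.array([542.5,-197,80.])).astype(int);print(c)
a=crop(p,c[0]-40,c[1]-40,c[0]+40,c[1]+40,6)
P=cloud(cp,d);q=P[max(c[1]-45,0):c[1]+45,c[0]-45:c[0]+45].reshape(-1,3);k=q[np.hypot(q[:,0]-542.5,q[:,1]+197)<26];r=k[(k[:,2]>79)]
print('top z pct',np.percentile(r[:,2],[50,90,99]),len(r),cv2.minEnclosingCircle(r[:,:2].astype(np.float32)))
p,d,cp=shot('scene','s9');c=proj(cp,np.array([542.5,-197,40.])).astype(int);b=crop(p,c[0]-30,c[1]-30,c[0]+30,c[1]+30,8)
ax=np.array([542.6,-196.8]);th=np.linspace(0,2*np.pi,60)
for zz,col in((12,(0,0,255)),(82,(0,255,255))):
    X=np.c_[ax[0]+22*np.cos(th),ax[1]+22*np.sin(th),0*th+zz];u=((proj(cp,X)-(c-30)+.5)*8).astype(np.int32);cv2.polylines(b,[u],True,col,1)
cv2.imwrite('pics/w9c.png',a);cv2.imwrite('pics/s9c.png',b)
E
```

```text
time_s: 17.43
ee_pos: [540.9, -197.9, 163.9]
ee_rot: [-96.1, 89.9, 156.4]
force: [0.7, -0.4, 0.3]
gripper_width: 72.9
time_s: 17.85
ee_pos: [521.2, -263.5, 163.0]
ee_rot: [149.4, 90.0, 41.8]
force: [0.2, 0.2, 0.3]
gripper_width: 72.7
t 17.85 p [ 521.24 -263.49  163.01] yaw_y -17.58 tilt [0.0004 0.0004] F [0.22 0.23 0.27] T [-0.072  0.128  0.026] w 72.7
[279 128]
top z pct [ 80.70745678  82.62497662 354.83604161] 531 ((541.9774780273438, -196.6861572265625), 21.989398956298828)
```

View pics/w9c.png

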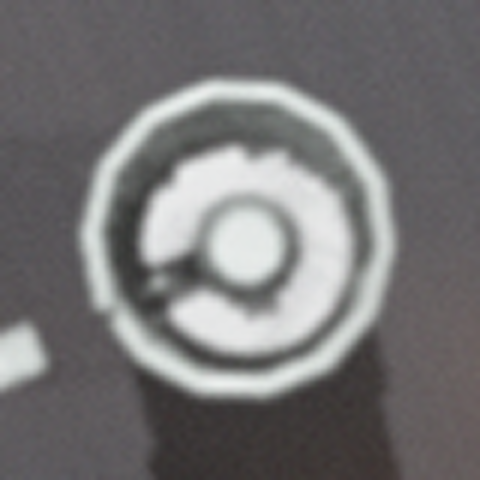

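View pics/s9c.png

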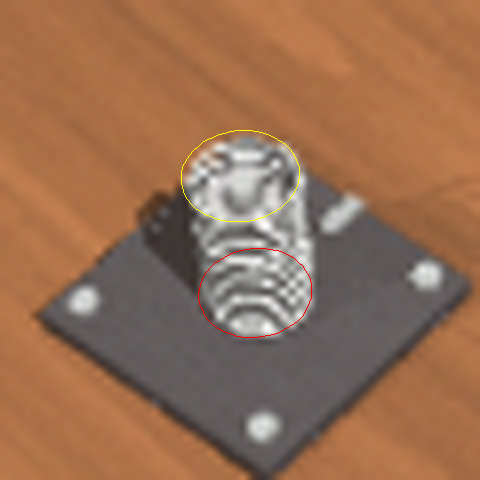

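View pics/s9.png

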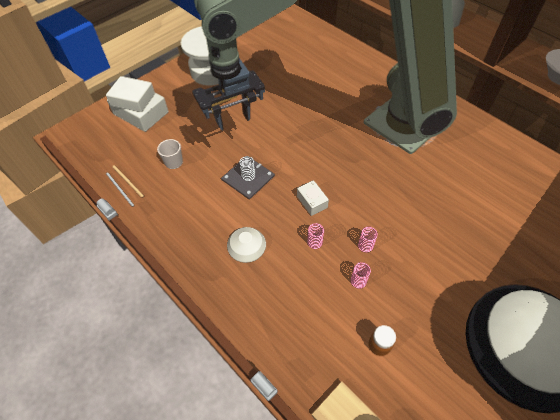

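The spring stands on the base: top at about 82 mm, bottom on the 12 mm ring, centred on the rod. All bystanders are where they were.

```bash
python3 -c 'from workcell import env;print(env.job_done())'
```

```text
the job is handed in; nothing more can be done
None
```

The steel spring is fully home on the post's base, turned-in end down, and released. I handed the job in at about 18 s; no verdict was given.

- **Grip:** The first grip, at 15 N, slipped off the spring as I lifted. The spring stayed standing where it was, and I regripped it at 35 N.
- **Threading:** I found the tail and the upper notch in the wrist camera and turned the spring about 17° to line them up. It then passed both collars with no measurable push-back, so it needed no search twisting. A camera check showed it unsqueezed just below the lower collar.
- **Seating:** It touched the base at the expected height, with a brief push of about 3 N. I eased that off before opening the jaws.
- **Last checks:** The spring's top is at about 82 mm, which is the base top plus its free 70 mm length. In the scene picture its lower end lines up with the base top. Its axis is within about 1 mm of the rod's, and the robot is clear of it. By eye, the dome, mould block, jar, cup and pink springs stand where they were. No check failed at the end.

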